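# Free the sagging bolt of the material bay and hold its gate ajar

### The arm

A 6-joint arm with a two-finger parallel gripper is mounted at the origin on a cart in front of the work surface, level with it; the furniture and walls round the work are solid. World frame = base frame: x ahead of the robot, y to its left, z up, the work surface at z = 0. Lengths are in mm, angles in rad, forces in N, time in s.
With the tool pointing down it reaches from about 350 to 975 mm from the base axis. Payload 7.1 kg.
Tool frame: the origin (TCP) lies at the very end of the fingers, on their centre line; the grasp point (between the pads) lies 19 mm behind it; y points along the fingers, x is the direction in which the jaws open and shut, and the axes are right-handed (so a half turn about y gives the same grasp; the last joint's range is limited). The gripper opens to 88 mm and grips with 3 to 60 N. Pads are 20 mm wide; open, the fingers measure 115 mm over their backs; the gripper's body (75 mm by 178 mm) begins 61 mm behind the grasp point.
Start: joints at [-1.222, 0.423, 1.63, -0, 1.089, -0.019], TCP at [224.743, -583.177, 222.675] pointing down, gripper open.
Joint ranges: [-3, 3], [-0.9, 2.11], [0.09, 2.58], [-1.31, 4.45], [0.11, 2.69], [-2.54, 2.54]. Speed limits (rad/s): [2.39, 2.39, 3.01, 3.14, 3.14, 3.14].

### API

Orientations are given as a rotation vector (axis times angle).
In Python, from workcell import ctrl gives the robot as it stands. The module is installed in compiled form; this text tells all that it offers.
- The arm moves only by the tool carry_out, never from a script. Its arguments are lists of equal length, an entry for each row: "delta_pos": the shift along the tool's x, y, z in cm, a list of three; "rotation": the turn, a rotation vector about the tool's x, y, z in rad, a list of three. In form: {"delta_pos": [[dx, dy, dz], ...], "rotation": [[wx, wy, wz], ...]}. A call has 1 to 12 rows; each row is the pose to reach, as a shift and turn from the pose commanded when the call began, along the tool's axes at that moment; what a row does not reach only later rows make up. A row lasts 1/12 s, in which the tool goes at most 41.7 mm and 7.16 degrees, less where a joint would pass 70% of its speed; a pose out of reach is approached as far as the arm can. A call with a gripper value outside its range is refused whole. "hand" is the closure in counts, from 0 (fully open) to 255 (shut), set as the call begins (left out, the last holds). The fingers move at their own pace and stop on an object; the grip force is fixed at half the most. Time passes only in rows, so rows that repeat a pose let the fingers close. It gives the time, the measured TCP pose, the force and the opening at its end, in the units of the state.
- ctrl.get_obs(): the state, without advancing time (a new reading comes with each control period).
- ctrl.get_image(name): name is "scene" or "top" or "wrist"; returns the picture (420x560x3 uint8, red, green, blue); there is no depth.
- ctrl.camera_info(name): a dict with "fov_y" (degrees; the focal length in pixels is half the picture's height over the tangent of half this angle, whatever the lens; pixels are square), "cx", "cy" (the principal point, pixels), "R" (3x3) and "t" (3): a world point X has camera coordinates R X + t; the wrist camera has in their place "T_tool_cam" (4x4, takes a point from camera to tool coordinates, whose origin is the TCP and whose axes are the tool frame's). Camera axes: x right, y down, z forward; pixel columns grow to the right and rows downward; lengths in mm; the calibration is good to about 2 mm. A picture is of the moment at which its call begins: read the wrist's pose just before it. camera_info takes no time and is no camera call.
- ctrl.close_job(): hands the job in, once; it reports no verdict.
The state is a dict: "t": time; "qpos": joint angles; "qvel": joint speeds; "joint_torque": joint torques, N m; "ee_pos": TCP position; "orientation": TCP orientation; "ft_force": force on the tool from outside, world axes, zero at the start; "moment": the same for the moment, N m; "width": finger opening in mm.
Only numpy, scipy, OpenCV 4.12 (cv2) and the standard library are available. Lean on these libraries where they do the work, as an engineer would, in place of code of your own. Each camera call takes 0.05 s, during which the arm holds its last target.

### The job

The little material bay on the worktop is shut by a barred, self-closing gate. Its barrel bolt has sagged, so the drop nose of the bolt hangs behind the bent-up lip of the keeper: take the bolt by its upright knob, lift it over the lip while you draw it out of the keeper towards the gate's hinge, then swing the gate about 25 degrees open towards you. Finish while still holding the knob, keeping the gate steadily ajar against its spring, and leave the two jars in the bay and the small bottle in front standing where they are.

Things in the scene. Friction and masses are not known exactly. Their poses are not given: they have to be found in the camera images.
- bay: White open-topped bay fixed to the worktop, 142 mm deep (x) x 190 mm wide (y). Origin at the centre of its underside, on the worktop; own x points to its back wall, own y to the gate's hinge side (left seen from the front), z up. The gate closes its front at x = -65 mm. Nothing on bay or gate but the bolt's knob is higher than 104 mm.
- keeper_lip_top (a point): Top edge of the keeper's bent lip, 73 mm above the worktop, at (-85, -67) mm in the bay's frame (same axes). The keeper is a steel bracket on the right front post, spanning y = -92 to -62 mm in the bay's frame, open towards the gate (+y), with a strap across the upper half of its front; the lip stands in the bottom of its mouth.
- bolt_knob (a point): Grip point on the axis of the bolt's upright round knob: vertical cylinder, 15 mm in diameter, 42 mm high, top 15 mm above this point. Sagging, the point is 133 mm above the worktop. Axes turn with the gate: y along the bolt to the hinge, x square to the gate into the bay, z up. All closed, it lies at (-85, -14, 133) mm in the bay's frame; the gate's plane is 20 mm behind.
- gate_hinge (a point): Point on the gate's vertical hinge axis, 100 mm above the worktop, at (-65, 80) mm in the bay's frame. Its axes turn with the gate.
- bolt (a joint): How far the bolt is drawn towards the hinge, m: 0 = shot into the keeper, 0.036 = stop; starts at 0 to 0.004. The nose (12 mm long, hanging 8 mm below the rod) meets the lip at about 0.006 unless lifted and has left the keeper from 0.025 on. Friction about 0.5 N.
- bolt_lift (a joint): How far the bolt is lifted in its tall, worn guides, m: 0 = sagging (it falls back by its weight, 0.085 kg), 0.013 = stop. The nose clears the lip above about 0.009; once the bolt is drawn past 0.024 it may sag again.
- gate (a joint): Opening angle of the gate, rad: 0 = shut, 0.44 = 25 degrees; stop at 1.1. It opens towards the bay's front: seen from above, the gate with the bolt turns clockwise about the hinge. A spring shuts it (about 0.25 N m at 25 degrees). While the bolt is in the keeper it has only 0.04 rad of play.
- jar_pink: Loose white screw jar with a pink lid, 39 mm in diameter, 55 mm high, standing in the bay (bystander). Origin at the centre of its underside, z up.
- jar_teal: Loose white screw jar with a teal lid, 34 mm in diameter, 47 mm high, standing in the bay (bystander). Origin at the centre of its underside, z up.
- bottle_primer: Loose small dark bottle with a screw cap, 23 mm in diameter, 52 mm high, standing in front of the bay (bystander). Origin at the centre of its underside, z up.

How it is judged:
By the outcome, as a careful person would: the job done as asked, in the order asked, and still so for the second after the job is handed in, while the arm keeps its last pose, push and grip.
It also fails if it takes over 35 s, if anything falls off the work surface, if the arm or the gripper's body presses on something with over 40 N, if the wrist force passes 120 N, or if a joint passes its speed limit or range.

## Working session

There is one attempt and no reset: what is moved stays moved. The work goes in short steps, Python scripts to look and compute and a tool call to move; the robot and the scene stay as the last step left them, time stands still between calls to the robot, and variables do not carry over. Pictures are saved under pics/ and viewed, and the job is handed in when it is done.

Besides the shell and the picture viewer there is one more tool, called after "Emit:" by a JSON object that holds its "op" and its "data", one argument or row to a line. carry_out: Moves the arm, as the interface text tells. Its arguments: {"type":"object","properties":{"delta_pos":{"type":"array","items":{"type":"array","items":{"type":"number"}}},"rotation":{"type":"array","items":{"type":"array","items":{"type":"number"}}},"hand":{"type":"number"}},"required":["delta_pos","rotation"]}

```bash
mkdir -p pics; python3 - <<'E'
from workcell import ctrl
import cv2
print(ctrl.get_obs())
for n in ("scene","top","wrist"):
    im=ctrl.get_image(n); cv2.imwrite(f"pics/{n}0.png",im[:,:,::-1]); print(n,ctrl.camera_info(n))
E
```

```text
{'t': 0.0, 'qpos': array([-1.22199318e+00,  4.23797713e-01,  1.63071478e+00, -4.32972889e-06,
        1.08859239e+00, -1.90354817e-02]), 'qvel': array([-0.0002425 ,  0.00163291,  0.0009761 , -0.00028529, -0.00080393,
       -0.00066117]), 'joint_torque': array([-1.86005433e-03, -5.44630659e+01, -2.73669416e+01,  6.41836622e-02,
        2.27121584e-02, -1.25349575e-04]), 'ee_pos': array([ 224.55760286, -582.65667352,  221.91889161]), 'orientation': array([-1.36016405,  0.93500567, -0.93297127]), 'ft_force': array([-0.06389057, -0.85984812, -0.85631584]), 'moment': array([ 0.02194296, -0.00597926, -0.05022236]), 'width': 87.91019713044236}
scene {'fov_y': 46.245613756386184, 'cx': 283.6866672228942, 'cy': 202.30273697666019, 'R': array([[ 0.44323961, -0.89639138,  0.00459794],
       [-0.69049461, -0.34469154, -0.63592841],
       [ 0.57162562,  0.2786938 , -0.77173436]]), 't': array([  1.9931115 , 541.31912453, 554.02965053])}
top {'fov_y': 46.32916256671038, 'cx': 284.0182612089429, 'cy': 218.4120618110922, 'R': array([[-0.00635369, -0.99992075, -0.01086814],
       [-0.98556661,  0.00810036, -0.16909415],
       [ 0.16916879,  0.00963691, -0.98553998]]), 't': array([283.43656455, 515.53630199, 864.54188995])}
wrist {'fov_y': 58.463405170975534, 'cx': 275.42611044708923, 'cy': 211.79662722199612, 'T_tool_cam': array([[ 9.99999676e-01, -3.57282655e-04, -7.20766660e-04,
        -2.57532194e-01],
       [ 6.05996845e-04, -2.54698508e-01,  9.67020322e-01,
        -1.60716986e+02],
       [-5.29077781e-04, -9.67020446e-01, -2.54698209e-01,
         6.87464434e+01],
       [ 0.00000000e+00,  0.00000000e+00,  0.00000000e+00,
         1.00000000e+00]])}
```

View pics/scene0.png

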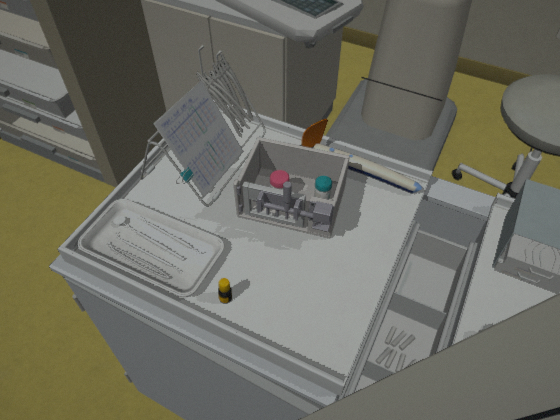

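View pics/top0.png

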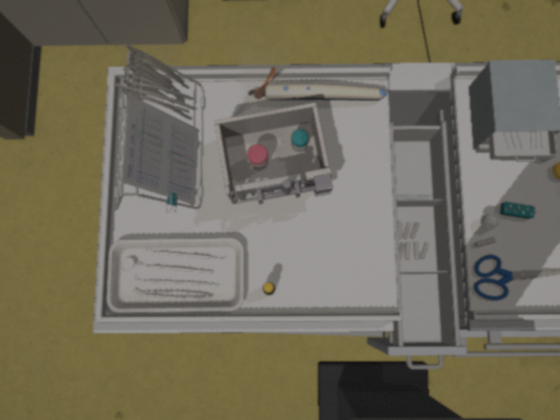

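View pics/wrist0.png

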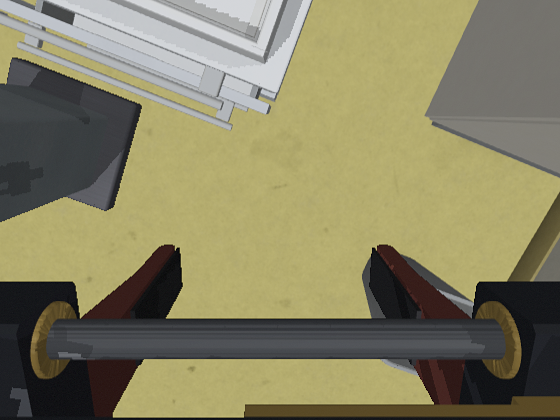

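The scene and top views show the bay around top pixel (272,152), with the bottle near (269,288). I'll zoom in to get the bay pose.

```bash
python3 - <<'E'
import cv2
a=cv2.imread('pics/top0.png')[90:220,200:350]; cv2.imwrite('pics/topc.png',cv2.resize(a,None,fx=5,fy=4.6,interpolation=cv2.INTER_CUBIC)[:600] if 0 else cv2.resize(a,None,fx=4.6,fy=4.6,interpolation=cv2.INTER_CUBIC))
a=cv2.imread('pics/scene0.png')[130:245,225:360]; cv2.imwrite('pics/scenec.png',cv2.resize(a,None,fx=5,fy=5,interpolation=cv2.INTER_CUBIC))
E
```

```text
(no output)
```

View pics/topc.png

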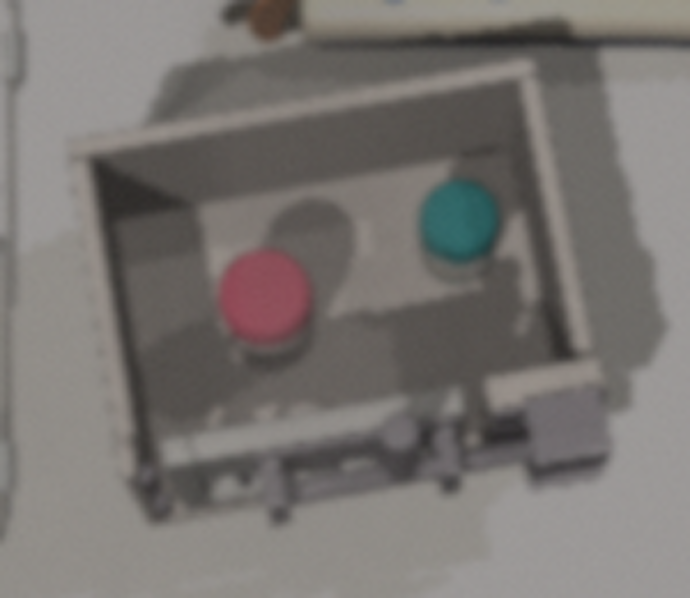

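View pics/scenec.png

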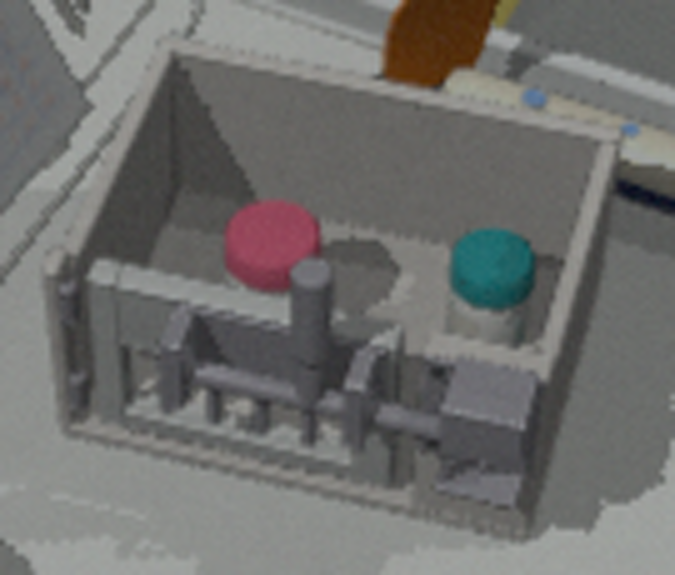

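```bash
cat > h.py <<'E'
import numpy as np, cv2
from workcell import ctrl
from scipy.optimize import least_squares
from scipy.spatial.transform import Rotation as Ro
def proj(n,P):
    c=ctrl.camera_info(n); f=210/np.tan(np.radians(c['fov_y']/2)); p=c['R']@P+c['t']
    return np.array([c['cx']+f*p[0]/p[2],c['cy']+f*p[1]/p[2]])
def b2w(b,P):
    c,s=np.cos(b[2]),np.sin(b[2]); return np.array([b[0]+c*P[0]-s*P[1],b[1]+s*P[0]+c*P[1],P[2]])
def ray(n,uv,z):
    c=ctrl.camera_info(n); f=210/np.tan(np.radians(c['fov_y']/2))
    d=c['R'].T@np.array([(uv[0]-c['cx'])/f,(uv[1]-c['cy'])/f,1]); o=-c['R'].T@c['t']
    return o+d*(z-o[2])/d[2]
E
python3 - <<'E'
from h import *
T=lambda u,v:(u/4.6+200-.4,v/4.6+90-.4)
S=lambda u,v:(u/5+225-.4,v/5+130-.4)
H=None
obs=[('top',T(68,148),(71,95,H)),('top',T(532,62),(71,-95,H)),('scene',S(172,40),(71,95,H)),('scene',S(620,135),(71,-95,H)),
('scene',S(65,432),(-71,95,0)),('scene',S(527,533),(-71,-95,0)),('top',T(400,428),(-85,-14,148)),('scene',S(311,272),(-85,-14,148))]
def r(p):
    out=[]
    for n,uv,P in obs:
        P=np.array([P[0],P[1]+(p[4] if P[2]==148 else 0),p[3] if P[2] is None else P[2]],float)
        out.append(proj(n,b2w(p,P))-uv)
    return np.array(out).ravel()
s=least_squares(r,[600,0,0.1,90,0],x_scale=[100,100,.1,10,5],loss='soft_l1')
print(s.x); print(r(s.x).reshape(-1,2).round(1))
print('knob rays',ray('top',T(400,428),148),ray('scene',S(311,272),148))
for q in [(-85,-14,133),(-85,-67,73),(-65,80,100)]: print(b2w(s.x,np.array(q,float)))
b=s.x
print('bottle', ray('top',(269,288),50))
E
```

```text
[6.41629014e+02 3.00075163e+02 1.82953247e-01 8.20966574e+01
 3.06041126e+00]
[[ 0.1 -0.5]
 [ 0.3 -0.6]
 [-2.   0.7]
 [ 0.4  0.1]
 [-0.9  0. ]
 [ 0.2  1.4]
 [ 0.1  0.1]
 [ 0.1 -1.6]]
knob rays [560.29318831 274.06926217 148.        ] [556.64905547 272.340224   148.        ]
[560.59468625 270.84439658 133.        ]
[570.23720529 218.72893029  73.        ]
[563.15907373 366.91428738 100.        ]
bottle [389.8375068  307.49578363  50.        ]
```

```bash
python3 - <<'E'
from h import *
o=ctrl.get_obs(); R=Ro.from_rotvec(o['orientation']).as_matrix(); print(R.round(3))
# rack points: edges in the top picture at assumed heights
for z in (0,100,200): print(z,ray('top',(203,120),z),ray('top',(198,160),z))
# scene rack/plate corner heights
for z in (0,50,100,150,200): print(z,ray('scene',(200,88),z),ray('scene',(241,152),z))
for z in (45,55): print('jars',ray('top',(200+265/4.6,90+295/4.6),z),ray('top',(200+460/4.6,90+222/4.6),z))
E
```

```text
[[ 0.36  -0.     0.933]
 [-0.933  0.001  0.36 ]
 [-0.001 -1.     0.   ]]
0 [728.55601873 442.60370904   0.        ] [644.88801802 450.77556057   0.        ]
100 [689.83001372 424.38254551 100.        ] [615.04118386 431.68716866 100.        ]
200 [651.10400871 406.16138199 200.        ] [585.1943497  412.59877674 200.        ]
0 [867.48974743 665.69970998   0.        ] [715.22954022 461.57484233   0.        ]
50 [814.93090535 624.77369936  50.        ] [672.53473291 433.87286987  50.        ]
100 [762.37206327 583.84768874 100.        ] [629.83992559 406.17089741 100.        ]
150 [709.81322119 542.92167812 150.        ] [587.14511827 378.46892495 150.        ]
200 [657.25437911 501.99566749 200.        ] [544.45031096 350.7669525  200.        ]
jars [641.91759183 329.04240202  45.        ] [672.557936   248.20386353  45.        ]
jars [638.81632862 328.39450106  55.        ] [669.11519827 248.4568761   55.        ]
```

```bash
cat >> h.py <<'E'
def delta(target,yaw,cmd=None):
    """shift(cm) & rotvec to bring the tool to target with tool x at world angle yaw, tool y down"""
    o=ctrl.get_obs(); R=Ro.from_rotvec(o['orientation']); p=o['ee_pos']
    x=np.array([np.cos(yaw),np.sin(yaw),0]); y=np.array([0,0,-1.]); G=Ro.from_matrix(np.c_[x,y,np.cross(x,y)])
    print('p',p.round(1),'w',round(o['width'],1),'F',o['ft_force'].round(1),'t',round(o['t'],2),'yaw',np.arctan2(R.as_matrix()[1,0],R.as_matrix()[0,0]).round(4))
    print('delta cm',(R.inv().apply(np.array(target)-p)/10).round(2),'rot',(R.inv()*G).as_rotvec().round(3))
E
python3 -c "
from h import *
delta([400,-150,240],-0.5); delta([559,273,225],0.183)"
```

```text
p [ 224.6 -582.8  222.1] w 88.1 F [ 1.6 -0.3  0.8] t 0.15 yaw -1.203
delta cm [-34.08  -1.75  31.93] rot [-0.    -0.703 -0.001]
p [ 224.6 -582.8  222.1] w 88.1 F [ 1.6 -0.3  0.8] t 0.15 yaw -1.203
delta cm [-67.83  -0.21  61.97] rot [-1.000e-03 -1.386e+00 -1.000e-03]
```

Emit:
{"op": "carry_out", "data": {
  "delta_pos": [
    [-2.8,-0.1,2.7],
    [-5.7,-0.3,5.3],
    [-8.5,-0.4,8.0],
    [-11.4,-0.6,10.6],
    [-14.2,-0.7,13.3],
    [-17.0,-0.9,16.0],
    [-19.9,-1.0,18.6],
    [-22.7,-1.2,21.3],
    [-25.6,-1.3,23.9],
    [-28.4,-1.5,26.6],
    [-31.2,-1.6,29.3],
    [-34.1,-1.8,31.9]
  ],
  "rotation": [
    [0,-0.06,0],
    [0,-0.12,0],
    [0,-0.18,0],
    [0,-0.23,0],
    [0,-0.29,0],
    [0,-0.35,0],
    [0,-0.41,0],
    [0,-0.47,0],
    [0,-0.53,0],
    [0,-0.58,0],
    [0,-0.64,0],
    [0,-0.7,0]
  ],
  "hand": 0
}}

```text
t: 1.15
ee_pos: [400.1, -148.5, 240.8]
orientation: [-1.535, 0.392, -0.393]
ft_force: [0.9, -0.2, -0.3]
width: 87.7
```

```bash
python3 -c "
from h import *
delta([559,273,225],0.183)"
```

```text
p [ 400.1 -148.5  240.8] w 87.7 F [ 0.9 -0.2 -0.3] t 1.15 yaw -0.5003
delta cm [-6.28  1.58 44.6 ] rot [ 0.    -0.683  0.   ]
```

Emit:
{"op": "carry_out", "data": {
  "delta_pos": [
    [-0.5,0.1,3.8],
    [-1.1,0.3,7.6],
    [-1.6,0.4,11.4],
    [-2.1,0.6,15.2],
    [-2.7,0.7,19.1],
    [-3.2,0.8,22.9],
    [-3.8,1.0,26.7],
    [-4.5,1.2,31.0],
    [-5.1,1.3,35.0],
    [-5.7,1.5,39.5],
    [-6.2,1.6,43.0],
    [-6.3,1.6,44.6]
  ],
  "rotation": [
    [0,-0.06,0],
    [0,-0.12,0],
    [0,-0.18,0],
    [0,-0.24,0],
    [0,-0.3,0],
    [0,-0.36,0],
    [0,-0.42,0],
    [0,-0.48,0],
    [0,-0.54,0],
    [0,-0.6,0],
    [0,-0.65,0],
    [0,-0.683,0]
  ]
}}

```text
t: 2.15
ee_pos: [560.5, 275.4, 224.2]
orientation: [-1.565, -0.146, 0.145]
ft_force: [-1.1, -0.9, 0.1]
width: 88.0
```

```bash
python3 - <<'E'
from h import *
delta([559,273,116],0.183)
o=ctrl.get_obs(); print(repr(o['ee_pos']),repr(o['orientation']))
for n in ("wrist","scene","top"): cv2.imwrite(f'pics/{n}1.png',ctrl.get_image(n)[:,:,::-1])
E
```

```text
p [560.5 275.4 224.2] w 88.0 F [-1.1 -0.9  0.1] t 2.15 yaw 0.1851
delta cm [-0.2  10.82 -0.22] rot [-0.001  0.002  0.001]
array([560.49325955, 275.35492814, 224.15704345]) array([-1.56471564, -0.1458835 ,  0.14472376])
```

View pics/wrist1.png

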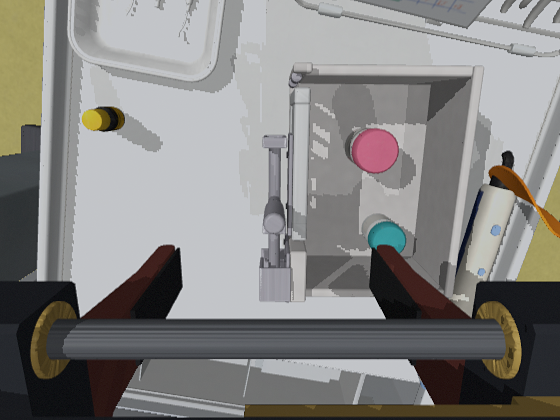

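View pics/scene1.png

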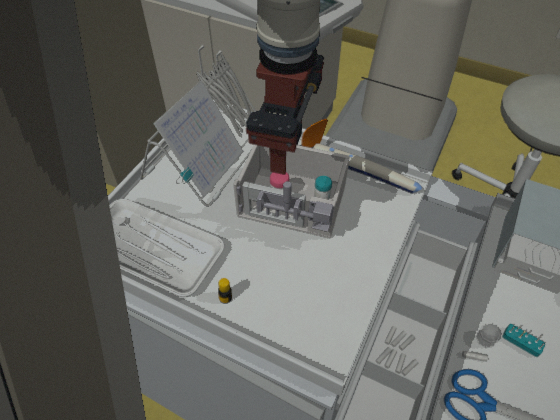

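The wrist view shows the bay walls square to the image axes, so the yaw is right. The knob top is near (274,218). The wall corners are at (293,66) and (477,68).

```bash
python3 - <<'E'
from h import *
p=np.array([560.49325955, 275.35492814, 224.15704345]);R=Ro.from_rotvec([-1.56471564, -0.1458835 ,  0.14472376]).as_matrix()
c=ctrl.camera_info('wrist');f=210/np.tan(np.radians(c['fov_y']/2));T=np.array(c['T_tool_cam'])
def wr(u,v,z):
    d=R@T[:3,:3]@np.array([(u-c['cx'])/f,(v-c['cy'])/f,1]); o=p+R@T[:3,3]; return (o+d*(z-o[2])/d[2]).round(1)
print('knob',wr(274,213,148),wr(274,208,148),wr(274,218,148))
print('BR',wr(482,67,82),'FL',wr(293,66,82),'FLbase?')
g=cv2.imread('pics/wrist1.png')[60:310,240:490]; cv2.imwrite('pics/wc.png',cv2.resize(g,None,fx=2.4,fy=2.4,interpolation=cv2.INTER_CUBIC))
E
```

```text
knob [557.8 281.5 148. ] [557.1 284.8 148. ] [558.4 278.2 148. ]
BR [694.9 405.8  82. ] FL [553.9 380.2  82. ] FLbase?
```

View pics/wc.png

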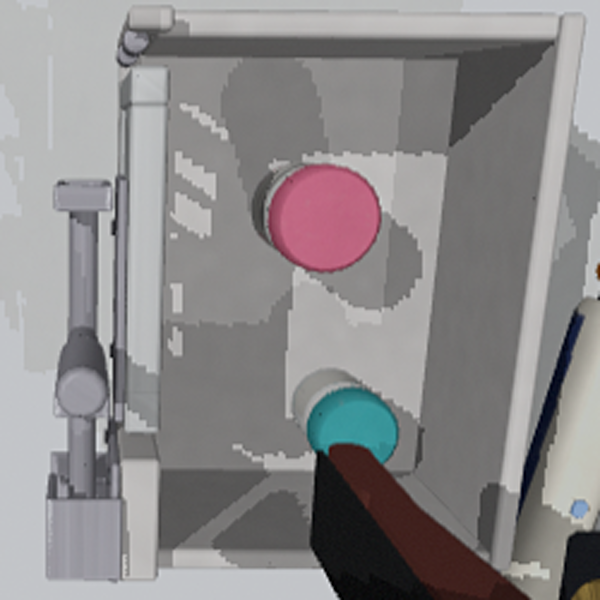

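Knob top centre refines to (274,223.6), giving world (559,274.5). This agrees with the fixed-camera fit, so I'll descend.

Emit:
{"op": "carry_out", "data": {
  "delta_pos": [
    [-0.05,2.0,0.0],
    [-0.1,4.0,-0.05],
    [-0.1,6.0,-0.1],
    [-0.1,8.0,-0.1],
    [-0.1,9.5,-0.1],
    [-0.1,10.4,-0.1],
    [-0.1,10.8,-0.1],
    [-0.1,10.8,-0.1]
  ],
  "rotation": [
    [0,0,0],
    [0,0,0],
    [0,0,0],
    [0,0,0],
    [0,0,0],
    [0,0,0],
    [0,0,0],
    [0,0,0]
  ]
}}

```text
t: 2.97
ee_pos: [558.3, 268.6, 116.2]
orientation: [-1.567, -0.139, 0.141]
ft_force: [-1.2, -0.1, 0.6]
width: 87.9
```

```bash
python3 - <<'E'
from h import *
delta([559,274.5,116],0.183)
cv2.imwrite('pics/wrist2.png',ctrl.get_image('wrist')[:,:,::-1])
E
```

```text
p [558.3 268.6 116.2] w 87.9 F [-1.2 -0.1  0.6] t 2.97 yaw 0.1788
delta cm [0.18 0.02 0.57] rot [ 0.    -0.004 -0.001]
```

View pics/wrist2.png

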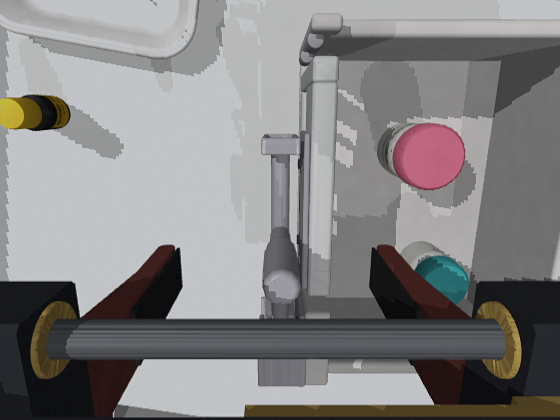

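```bash
python3 - <<'E'
from h import *
delta([559,274.5,116],0.183)
o=ctrl.get_obs(); p=o['ee_pos'];R=Ro.from_rotvec(o['orientation']).as_matrix()
print(ctrl.get_obs()['qvel'].round(3))
c=ctrl.camera_info('wrist');f=210/np.tan(np.radians(c['fov_y']/2));T=np.array(c['T_tool_cam'])
def wr(u,v,z):
    d=R@T[:3,:3]@np.array([(u-c['cx'])/f,(v-c['cy'])/f,1]); o=p+R@T[:3,3]; return (o+d*(z-o[2])/d[2]).round(1)
print('knob',wr(282,285,148), wr(282,290,148))
g=cv2.imread('pics/wrist2.png')[210:340,200:360]; cv2.imwrite('pics/wc2.png',cv2.resize(g,None,fx=4,fy=4,interpolation=cv2.INTER_CUBIC))
E
```

```text
p [558.9 269.1 117. ] w 87.7 F [0.4 0.3 0.2] t 3.02 yaw 0.179
delta cm [0.11 0.1  0.53] rot [ 0.    -0.004 -0.   ]
[ 0.005 -0.013 -0.017  0.001  0.005 -0.   ]
knob [559.4 276.2 148. ] [559.8 274.1 148. ]
```

View pics/wc2.png

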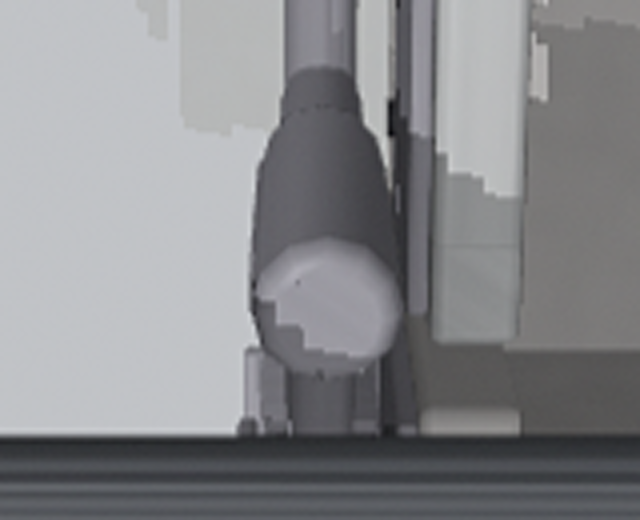

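The knob disc centre is at (282,287), giving world (559.5,275.3). I'll shift about 6 mm along tool z, then close.

Emit:
{"op": "carry_out", "data": {
  "delta_pos": [
    [0.1,0.05,0.3],
    [0.15,0.1,0.6],
    [0.15,0.1,0.6],
    [0.15,0.1,0.6]
  ],
  "rotation": [
    [0,0,0],
    [0,0,0],
    [0,0,0],
    [0,0,0]
  ]
}}

```text
t: 3.35
ee_pos: [559.5, 276.3, 116.3]
orientation: [-1.566, -0.142, 0.141]
ft_force: [0.1, 0.2, -0.8]
width: 87.9
```

Emit:
{"op": "carry_out", "data": {
  "delta_pos": [
    [0,0,0],
    [0,0,0],
    [0,0,0],
    [0,0,0],
    [0,0,0],
    [0,0,0],
    [0,0,0],
    [0,0,0],
    [0,0,0],
    [0,0,0]
  ],
  "rotation": [
    [0,0,0],
    [0,0,0],
    [0,0,0],
    [0,0,0],
    [0,0,0],
    [0,0,0],
    [0,0,0],
    [0,0,0],
    [0,0,0],
    [0,0,0]
  ],
  "hand": 255
}}

```text
t: 4.18
ee_pos: [559.2, 275.9, 115.7]
orientation: [-1.566, -0.141, 0.141]
ft_force: [-0.1, -0.1, 0.4]
width: 25.0
```

```bash
python3 - <<'E'
from h import *
delta([559,274.5,116],0.183)
cv2.imwrite('pics/wrist3.png',ctrl.get_image('wrist')[:,:,::-1])
E
```

```text
p [559.2 275.9 115.7] w 25.0 F [-0.1 -0.1  0.4] t 4.18 yaw 0.18
delta cm [-0.05 -0.03 -0.13] rot [-0.    -0.003  0.   ]
```

View pics/wrist3.png

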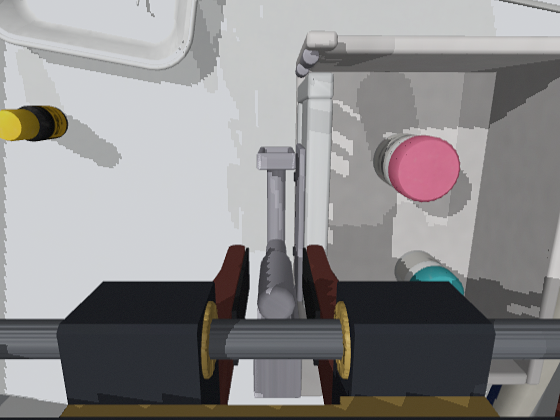

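The fingers are still closing at 25 mm, with the knob centred between them at (276,300).

Emit:
{"op": "carry_out", "data": {
  "delta_pos": [
    [0,0,0],
    [0,0,0],
    [0,0,0],
    [0,0,0]
  ],
  "rotation": [
    [0,0,0],
    [0,0,0],
    [0,0,0],
    [0,0,0]
  ]
}}

```text
t: 4.57
ee_pos: [559.3, 275.9, 115.7]
orientation: [-1.566, -0.141, 0.141]
ft_force: [1.7, -0.0, -0.6]
width: 14.4
```

Emit:
{"op": "carry_out", "data": {
  "delta_pos": [
    [0,-0.3,0],
    [0,-0.6,0],
    [0,-0.9,0],
    [0,-1.1,0],
    [0,-1.1,0],
    [0,-1.1,0]
  ],
  "rotation": [
    [0,0,0],
    [0,0,0],
    [0,0,0],
    [0,0,0],
    [0,0,0],
    [0,0,0]
  ]
}}

```text
t: 5.07
ee_pos: [559.3, 275.9, 126.9]
orientation: [-1.566, -0.142, 0.141]
ft_force: [2.0, -0.1, -1.0]
width: 14.3
```

```bash
python3 - <<'E'
from h import *
delta([559,275.9,127],0.183)
cv2.imwrite('pics/wrist4.png',ctrl.get_image('wrist')[:,:,::-1])
a=ctrl.get_image('scene')[:,:,::-1][130:245,225:360]; cv2.imwrite('pics/scenec4.png',cv2.resize(a,None,fx=5,fy=5,interpolation=cv2.INTER_CUBIC))
E
```

```text
p [559.3 275.9 126.9] w 14.3 F [ 2.  -0.1 -1. ] t 5.07 yaw 0.18
delta cm [-0.03 -0.01  0.01] rot [-0.    -0.003  0.   ]
```

View pics/scenec4.png

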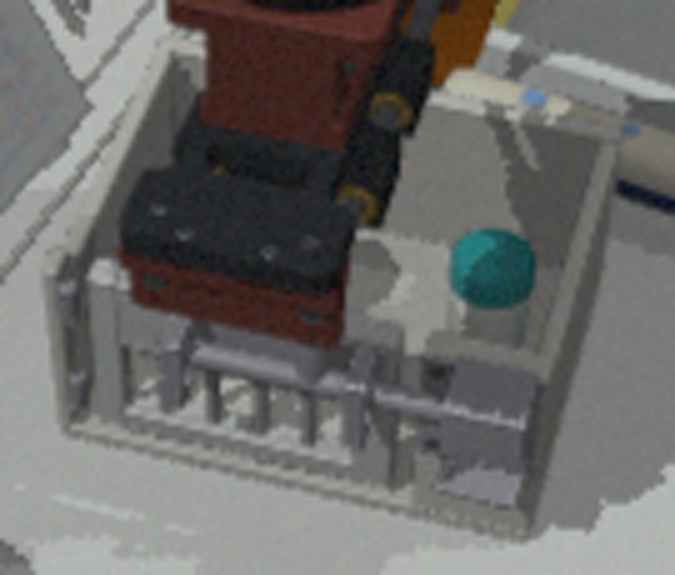

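View pics/wrist4.png

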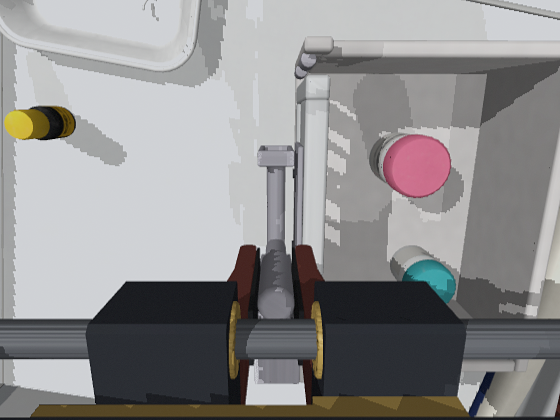

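The rod is raised in its guides and the grip holds. I'll draw along tool +z, towards the hinge.

Emit:
{"op": "carry_out", "data": {
  "delta_pos": [
    [0,0,0.4],
    [0,0,0.8],
    [0,0,1.2],
    [0,0,1.6],
    [0,0,2.0],
    [0,0,2.4],
    [0,0,2.8],
    [0,0,3.1],
    [0,0,3.1],
    [0,0,3.1]
  ],
  "rotation": [
    [0,0,0],
    [0,0,0],
    [0,0,0],
    [0,0,0],
    [0,0,0],
    [0,0,0],
    [0,0,0],
    [0,0,0],
    [0,0,0],
    [0,0,0]
  ]
}}

```text
t: 6.0
ee_pos: [553.7, 306.8, 126.7]
orientation: [-1.566, -0.142, 0.141]
ft_force: [1.4, 1.5, -0.2]
width: 14.2
```

```bash
python3 - <<'E'
from h import *
delta([553.7,306.4,127],0.183)
cv2.imwrite('pics/wrist5.png',ctrl.get_image('wrist')[:,:,::-1])
a=ctrl.get_image('scene')[:,:,::-1][130:245,225:360]; cv2.imwrite('pics/scenec5.png',cv2.resize(a,None,fx=5,fy=5,interpolation=cv2.INTER_CUBIC))
E
```

```text
p [553.7 306.8 126.7] w 14.2 F [ 1.4  1.5 -0.2] t 6.0 yaw 0.1804
delta cm [-0.01 -0.03 -0.04] rot [-0.    -0.003  0.   ]
```

View pics/scenec5.png

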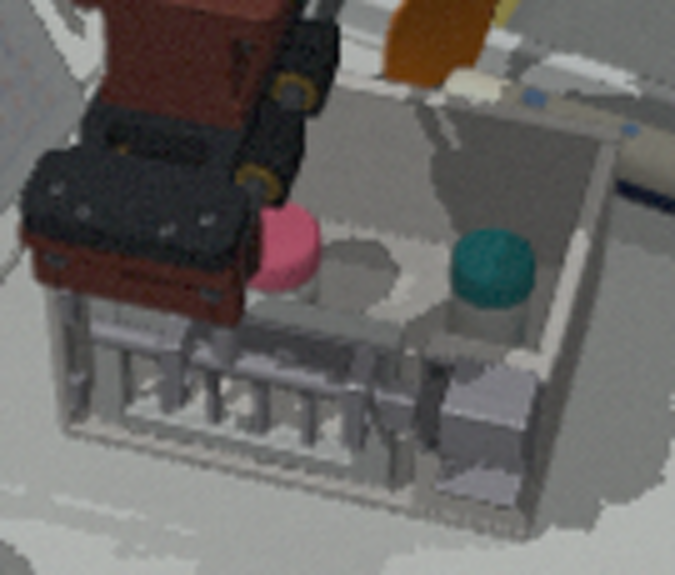

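View pics/wrist5.png

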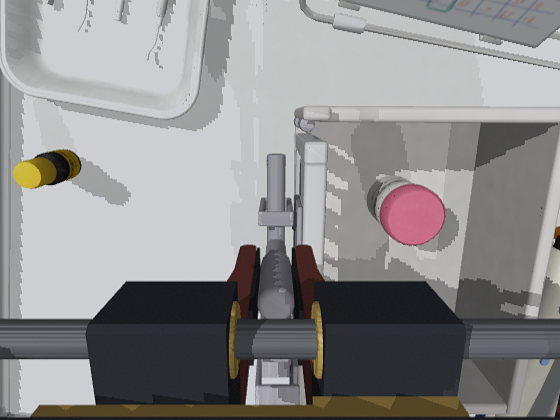

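The nose is clear of the keeper: the rod end is at crop (400,410), left of the keeper mouth. Forces are low. Next I'll swing 0.45 rad about the hinge, which lies (+20,+59) mm from the knob in tool x,z, and turn the tool along with the gate.

Emit:
{"op": "carry_out", "data": {
  "delta_pos": [
    [-0.26,0,0.1],
    [-0.52,0,0.2],
    [-0.78,0,0.32],
    [-1.02,0,0.45],
    [-1.27,0,0.6],
    [-1.5,0,0.75],
    [-1.73,0,0.91],
    [-1.95,0,1.08],
    [-2.16,0,1.27],
    [-2.37,0,1.46],
    [-2.37,0,1.46],
    [-2.37,0,1.46]
  ],
  "rotation": [
    [0,0.045,0],
    [0,0.09,0],
    [0,0.135,0],
    [0,0.18,0],
    [0,0.225,0],
    [0,0.27,0],
    [0,0.315,0],
    [0,0.36,0],
    [0,0.405,0],
    [0,0.45,0],
    [0,0.45,0],
    [0,0.45,0]
  ]
}}

```text
t: 7.1
ee_pos: [528.2, 316.2, 126.9]
orientation: [-1.56, 0.21, -0.212]
ft_force: [4.0, -1.5, -0.7]
width: 14.4
```

```bash
python3 - <<'E'
from h import *
delta([553.7,306.4,127],-0.27)
w=ctrl.get_image('wrist')[:,:,::-1];cv2.imwrite('pics/wrist6.png',w)
for n in('scene','top'):
    im=ctrl.get_image(n)[:,:,::-1]; a=im[130:245,225:360] if n=='scene' else im[90:220,200:350]; cv2.imwrite(f'pics/{n}c6.png',cv2.resize(a,None,fx=4.6,fy=4.6,interpolation=cv2.INTER_CUBIC))
E
```

```text
p [528.2 316.2 126.9] w 14.4 F [ 4.  -1.5 -0.7] t 7.1 yaw -0.2686
delta cm [ 2.72 -0.01 -0.27] rot [-0.     0.001  0.001]
```

View pics/scenec6.png

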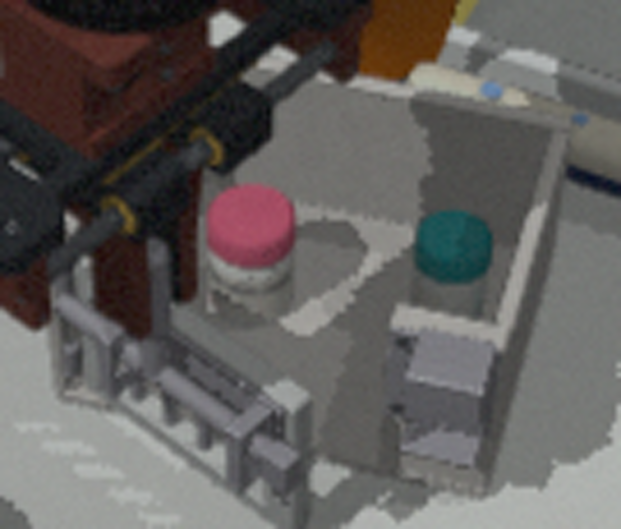

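View pics/wrist6.png

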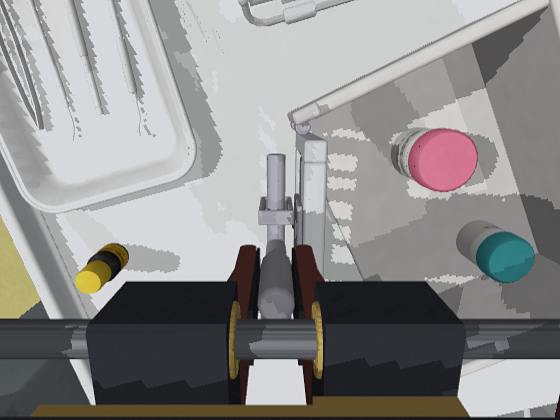

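View pics/topc6.png

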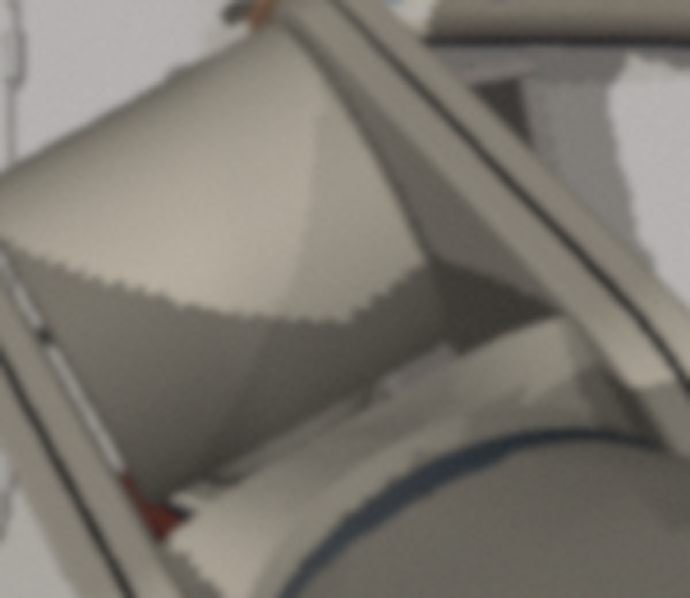

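The gate stands open at about 25°. In the wrist view it is still parallel to the tool, which has turned 0.449 rad. The jars are upright and the bottle is untouched at (103,268). I'll let it settle, check again, then hand in.

Emit:
{"op": "carry_out", "data": {
  "delta_pos": [
    [0,0,0],
    [0,0,0],
    [0,0,0],
    [0,0,0],
    [0,0,0],
    [0,0,0]
  ],
  "rotation": [
    [0,0,0],
    [0,0,0],
    [0,0,0],
    [0,0,0],
    [0,0,0],
    [0,0,0]
  ]
}}

```text
t: 7.75
ee_pos: [527.8, 316.4, 126.7]
orientation: [-1.56, 0.212, -0.212]
ft_force: [4.4, -1.5, -1.6]
width: 14.5
```

```bash
python3 - <<'E'
from h import *
delta([528.2,316.2,127],-0.27)
w=ctrl.get_image('wrist')[:,:,::-1];a=cv2.imread('pics/wrist6.png');print(np.abs(w.astype(int)-a).mean())
h=np.array([563.2,366.9]);p=ctrl.get_obs()['ee_pos'][:2];v=h-p
print('gate angle est', 0.183-(np.arctan2(-v[0],v[1])+np.arctan2(20,np.sqrt(v@v-400))))
E
```

```text
p [527.8 316.4 126.7] w 14.5 F [ 4.4 -1.5 -1.6] t 7.75 yaw -0.27
delta cm [ 0.04 -0.03 -0.01] rot [-0.  0.  0.]
2.3448852040816326
gate angle est 0.46414589672732814
```

```bash
python3 -c "
from workcell import ctrl
print(ctrl.close_job())"
```

```text
the job is handed in; nothing more can be done
None
```

I lifted the bolt about 11 mm over the keeper lip, drew it about 31 mm clear towards the hinge, and swung the gate open. I handed the job in at about 7.8 s, still holding the knob.

- **Opening angle:** the tool turned 0.45 rad with the gate, which is 25.8°. The knob's position relative to the hinge I fitted from the images gives 0.464 rad, or 26.6°. The two differ by less than 1°, and both are slightly over the 25° asked for.
- **Grip and forces:** finger opening was 14.5 mm on the 15 mm knob. The wrist force was steady at about 5 N, which fits the spring. I kept the bolt lifted rather than letting it sag again.
- **Jars and bottle:** all three were standing and looked untouched in the last pictures I viewed, at the end of the swing. The final wrist picture after settling was only compared numerically with that one and differed little. I did not measure their positions again, and the arm hid the bay from the top camera at the end.

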